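Roll out the hand rollers on the stone slab and set the lifting one aside

TASK

One of the two veneer hand rollers on the rack has an off-centre roll. Try each on the stone slab: press it down lightly and roll it along in one pass, without rolling back, for clearly more than a full turn, feeling whether it lifts, and never let it bear hard on the slab. Hang the one that runs true back on the rack and the one that lifts in the plywood box, both upright with their bridges down on the rails or walls, set down without dropping and let go, and leave the things around alone.

Things in the scene. Friction and masses are not known exactly. Their poses are not given: they have to be found in the camera images.
- plate_top (a point): centre of the top face of the white stone slab, 280 mm (its x, the rolling length) by 140 mm (its y) and 20 mm thick, fixed on the bench and rigid. z is up. The slab marks easily: the force of a roller on it must stay below 20 N (5 to 10 N is plenty)
- plate: the same stone slab; origin at the centre of its underside, on the bench
- rack_top (a point): middle of the wooden rack, at the height of the tops of its two rails (60 mm above the bench). The rails run along the rack's x, 280 mm long, 18 mm wide, with a free gap of 84 mm between them (y from -42 to +42 mm); a roller hangs anywhere along them, fork in the gap, bridge across resting on both, its x along the rails (either way round). Fixed
- rack: the same rack; origin at the centre of its underside, on the bench
- box_top (a point): middle of the mouth of the small open plywood box for rejects, at the height of its wall tops (60 mm above the bench). Outside 130 mm (its x) by 106 mm (its y), inside 110 mm by 84 mm, 52 mm deep. A roller hangs in it, fork inside, bridge across the two long walls (11 mm thick), its x along the box's x (either way round). Fixed
- box: the same plywood box; origin at the centre of its underside, on the bench
- roller_a_handle (a point): centre of the dark wooden handle block of roller_a, 26 mm (x) by 34 mm (y) by 60 mm tall, upright; the handle ends 30 mm above and 30 mm below this point. Below it: top of the steel bridge bar at 30 mm, its underside at 38 mm, roll axle at 66 mm, bottom of a true roll at 84 mm (unloaded). z is up, x is the way it rolls, y the axle. About 0.33 kg; starts hanging on the rack
- roller_b_handle (a point): centre of the dark wooden handle block of roller_b, 26 mm (x) by 34 mm (y) by 60 mm tall, upright; the handle ends 30 mm above and 30 mm below this point. Below it: top of the steel bridge bar at 30 mm, its underside at 38 mm, roll axle at 66 mm, bottom of a true roll at 84 mm (unloaded). z is up, x is the way it rolls, y the axle. About 0.33 kg; starts hanging on the rack
- roll_a (a joint): turning angle in rad of the roll of roller_a in its fork; starts within 0.3 of 0, counts on past full turns, grows when rolling towards the roller's own +x. The axle is stiff (0.015 N m): it turns only while the roll is pressed on the slab with about 2 N or more, and stays where it is left
- roll_b (a joint): turning angle in rad of the roll of roller_b in its fork; starts within 0.3 of 0, counts on past full turns, grows when rolling towards the roller's own +x. The axle is stiff (0.015 N m): it turns only while the roll is pressed on the slab with about 2 N or more, and stays where it is left
- roller_a: roller_a; origin at the centre of its bridge's underside. Bridge 40 mm (x) by 108 mm (y), 8 mm thick; fork 73 mm over its cheeks (y), sprung: it gives upwards 1 mm per 8 N, 5 mm at most; wooden roll of diameter 36 mm, length 56 mm. The two rollers look alike: one (not told which) has its roll bored 2 mm off centre, so rolling lifts and drops it 4 mm each turn; the other runs true
- roller_b: roller_b; origin at the centre of its bridge's underside. Bridge 40 mm (x) by 108 mm (y), 8 mm thick; fork 73 mm over its cheeks (y), sprung: it gives upwards 1 mm per 8 N, 5 mm at most; wooden roll of diameter 36 mm, length 56 mm. The two rollers look alike: one (not told which) has its roll bored 2 mm off centre, so rolling lifts and drops it 4 mm each turn; the other runs true
- glue: bystander: closed white bottle, 130 mm tall, 56 mm across; origin at its foot
- tin: bystander: metal can, 80 mm tall, 80 mm across; origin at its foot
- brush: bystander: brush lying on the bench
- offcut: bystander: wooden offcut 90 by 50 by 30 mm; origin under its centre
Mind the look-alikes: they are no part of the job. Leave any red look-alike of the roller_a alone. Leave any pink look-alike of the roller_b alone.

How it is judged (in metres and radians):
On the way, in this order (a step that is already met when the one before it is completed fails the run):
1. a first roller has been rolled along the slab, pressed on it, through more than one full turn ((((value of joint roll_a above 6.3 rad or value of joint roll_a below -6.3 rad) and contact force between roller_a and plate above 1 N) or ((value of joint roll_b above 6.3 rad or value of joint roll_b below -6.3 rad) and contact force between roller_b and plate above 1 N))), for 0.05 s.
2. the other roller too has been rolled along the slab, pressed on it, through more than one full turn (the first not having been turned back) ((value of joint roll_a above 6.3 rad or value of joint roll_a below -6.3 rad) and (value of joint roll_b above 6.3 rad or value of joint roll_b below -6.3 rad) and contact force between any of roller_a, roller_b and plate above 1 N), for 0.05 s.
At the end, for the whole second after the job is handed in: The roller that lifts hangs in the box, the true one on the rack: upright within 0.1 rad, handle point 33 to 43 mm above the rail or wall tops, within 12 mm of the middle across and 130 mm (rack) or 36 mm (box) along; at rest, released, both rolls left turned by over a full turn (x of roller_a_handle in the frame of box_top between -0.036 and 0.036 m and y of roller_a_handle in the frame of box_top between -0.012 and 0.012 m and z of roller_a_handle in the frame of box_top between 0.033 and 0.043 m and angle between each of roller_a_handle, roller_b_handle's own z axis and vertical below 0.1 rad and linear speed of each of roller_a, roller_b below 0.03 m/s and x of roller_b_handle in the frame of rack_top between -0.13 and 0.13 m and y of roller_b_handle in the frame of rack_top between -0.012 and 0.012 m and z of roller_b_handle in the frame of rack_top between 0.033 and 0.043 m and (value of joint roll_a above 6.3 rad or value of joint roll_a below -6.3 rad) and (value of joint roll_b above 6.3 rad or value of joint roll_b below -6.3 rad)); the robot touches nothing.
It fails at once if a roller bears on the slab with more than 20 N (contact force between any of roller_a, roller_b and plate above 20 N).
It fails at once if a roller is dropped or driven hard on the rack or box (over 90 N) (contact force between any of roller_a, roller_b and rack above 90 N or contact force between any of roller_a, roller_b and box above 90 N).
It fails at once if a bystander object is disturbed (distance of any of glue, tin, brush, offcut from where it was at the start of the episode above 0.03 m).
It also fails if it takes over 72 s, if anything falls off the work surface, if the arm or the gripper's body presses on something with over 40 N, if the wrist force passes 120 N, or if a joint passes its speed limit or range.

ROBOT

A 6-joint arm with a two-finger parallel gripper is mounted at the origin on the work surface. World frame = base frame: x ahead of the robot, y to its left, z up, the work surface at z = 0. Lengths are in m, angles in degrees, forces in N, time in s.
With the tool pointing down it reaches from about 0.25 to 0.725 m from the base axis. Payload 9.7 kg.
Tool frame: the origin (TCP) lies where the fingers leave the gripper's body, on its centre line; the fingertips stand 73 mm ahead of it and the grasp point (between the pads) lies 54 mm ahead of it; y points along the fingers, x is the direction in which the jaws open and shut, and the axes are right-handed (so a half turn about y gives the same grasp; the last joint's range is limited). The gripper opens to 85 mm and grips with 20 to 120 N. Pads are 22 mm wide; open, the fingers measure 114 mm over their backs; the gripper's body (76 mm by 85 mm) begins 54 mm behind the grasp point. The pads swing forward as they close: fully open they stand 13 mm farther back than shut.
Start: joints at [63.885, 4.979, 10.078, 95.1, 0, 90], TCP at [0.242, 0.494, 0.304] pointing down, gripper open.
Joint ranges: [-179.16, 179.16], [-48.56, 103.87], [-65.8, 70.77], [-126.05, 130.52], [-82.76, 87.17], [-180, 180]. Speed limits (degrees/s): [127.2, 127.2, 147.25, 180, 180, 180].

INTERFACE

Orientations are given as [roll, pitch, yaw] about the fixed x, y, z axes, in that order (R = Rz(yaw) Ry(pitch) Rx(roll)).
In Python, from workcell import sensors, imaging, bot, models gives the robot as it stands.
- The arm moves only by the tool arm_command, never from a script. Its argument "rows" is one flat list of numbers, 7 for each row, row after row: the shift along the tool's x, y, z in cm, then the turn, a rotation vector about the tool's x, y, z in degrees, then the gripper's target within -1 to 1 (fully open at 1, half-way at 0, shut at -1). A call has 1 to 12 rows; each row is the pose to reach, as a shift and turn from the pose commanded when the call began, along the tool's axes at that moment; what a row does not reach only later rows make up. A row lasts 1/12 s, in which the tool goes at most 41.7 mm and 7.16 degrees, less where a joint would pass 70% of its speed; a pose out of reach is approached as far as the arm can. A call with a gripper value outside its range is refused whole. The fingers move at their own pace and stop on an object; "force" is the grip in N (left out, the last holds). Time passes only in rows, so rows that repeat a pose let the fingers close. It gives the time, the measured TCP pose, the force and the opening at its end, in the units of the state.
- sensors.get_obs(): the state, without advancing time (a new reading comes with each control period).
- imaging.camera(name): name is "scene" or "top" or "wrist"; returns a dict with "pixels" (480x640x3 uint8, blue, green, red), "z_map" (480x640 float32, m along the optical axis (not along the pixel's ray), 0 where there is no reading), "camera_matrix" (3x3 intrinsics, pixels), "world_from_camera" (4x4, takes a point from camera to world coordinates). Camera axes: x right, y up, looking along -z (the intrinsics and any distortion apply to the point x, -y, -z); pixel columns grow to the right and rows downward; lengths in m; the calibration is good to about 2 mm. A picture is of the moment at which its call begins.
- bot.job_done(): hands the job in, once; it reports no verdict.
Trained networks look in the newest picture that a camera, given by its name, has taken for a name from the list of things; names that differ only in an ending like _2 or _b are one class to them, and where a whole thing is asked for, a point or a joint stands for the part that bears it (a point fixed in the world has none). Each returns a list of dicts, best first, with "conf" (0 to 1); they miss things now and then, are a little off and sometimes report something else, mostly with a low value. They report only what shows in the picture. A call takes as long as a camera call. They do not tell look-alikes from the thing itself.
- models.search_frame(thing, camera): "extent" ([centre column, centre row, width, height] in pixels, round what is visible of it).
- models.spot_point(thing, camera): "location" ([column, row] in pixels: a listed point, or the origin of a listed thing).
The state is a dict: "time": time; "q": joint angles; "qd": joint speeds; "joint_efforts": joint torques, N m; "ee_pos": TCP position; "tcp_rot": TCP orientation; "wrist_force": force on the tool from outside, world axes, zero at the start; "torque": the same for the moment, N m; "opening": finger opening in m.
Only numpy, scipy, OpenCV 4.12 (cv2) and the standard library are available. Lean on these libraries where they do the work, as an engineer would, in place of code of your own. Each camera call takes 0.05 s, during which the arm holds its last target.

## Working session

There is one attempt and no reset: what is moved stays moved. The work goes in short steps, Python scripts to look and compute and a tool call to move; the robot and the scene stay as the last step left them, time stands still between calls to the robot, and variables do not carry over. Pictures are saved under pics/ and viewed, and the job is handed in when it is done.

Besides the shell and the picture viewer there is one more tool, called after "Request:" by a JSON object that holds its "method" and its "body", one argument or row to a line. arm_command: Moves the arm, as the interface text tells. Its arguments: {"type":"object","properties":{"rows":{"type":"array","items":{"type":"number"}},"force":{"type":"number"}},"required":["rows"]}

```bash
mkdir -p pics; ls; python3 - <<'E'
from workcell import sensors, imaging, bot, models
import cv2,numpy as np
print(sensors.get_obs())
for n in ("scene","top","wrist"):
    c=imaging.camera(n); cv2.imwrite(f"pics/{n}0.png",c["pixels"]); print(n,c["camera_matrix"].tolist(),np.round(c["world_from_camera"],3).tolist())
    for t in ["plate_top","rack_top","box_top","roller_a_handle","roller_b_handle"]:
        print(t,[(round(d["conf"],2),np.round(d["location"],1).tolist()) for d in models.spot_point(t,n)])
E
```

```text
pics
{'time': 0.0, 'q': array([ 6.38840269e+01,  5.00939902e+00,  1.00323361e+01,  9.50974118e+01,
       -3.67459296e-06,  8.99991391e+01]), 'qd': array([-0.02441454, -0.0392398 , -0.025857  , -0.07869919,  0.05517584,
        0.00052443]), 'joint_efforts': array([-1.67086735e-03, -5.20390427e+01,  4.64801788e+01,  1.62614178e-02,
       -2.88934393e-05,  6.90864709e-06]), 'ee_pos': array([0.24204529, 0.49372744, 0.30318034]), 'tcp_rot': array([-9.00000026e+01,  7.44747259e-02,  6.38848878e+01]), 'wrist_force': array([-0.07785667,  0.4122476 , -0.30200182]), 'torque': array([-0.00100631,  0.03235456,  0.05781168]), 'opening': 0.0851271808795543}
scene [[493.5428302495532, 0.0, 308.832200460511], [0.0, 493.5428302495532, 239.02519305712855], [0.0, 0.0, 1.0]] [[0.754, -0.364, 0.548, 1.362], [0.657, 0.426, -0.622, -0.853], [-0.007, 0.828, 0.56, 0.846], [0.0, 0.0, 0.0, 1.0]]
plate_top [(0.71, [287.1, 247.2])]
rack_top [(0.72, [225.4, 269.3])]
box_top [(0.67, [356.9, 200.1])]
roller_a_handle [(0.85, [245.3, 270.8]), (0.62, [273.5, 337.0])]
roller_b_handle [(0.77, [203.2, 253.6]), (0.67, [139.1, 282.3])]
top [[544.9817904350813, 0.0, 310.19074091238866], [0.0, 544.9817904350813, 240.68646677112852], [0.0, 0.0, 1.0]] [[-0.023, 0.983, -0.181, 0.397], [-1.0, -0.025, -0.005, -0.017], [-0.01, 0.181, 0.983, 1.312], [0.0, 0.0, 0.0, 1.0]]
plate_top [(0.79, [312.4, 278.0])]
rack_top [(0.62, [406.8, 278.1]), (0.36, [408.6, 242.3])]
box_top [(0.6, [185.6, 271.7])]
roller_a_handle [(0.7, [495.8, 242.1]), (0.67, [421.1, 191.5]), (0.64, [409.2, 241.1])]
roller_b_handle [(0.88, [497.8, 325.3]), (0.68, [417.3, 307.7])]
wrist [[372.4807252151089, 0.0, 320.74240355617076], [0.0, 372.4807252151089, 242.42551971898925], [0.0, 0.0, 1.0]] [[0.44, -0.865, -0.24, 0.181], [0.898, 0.424, 0.117, 0.524], [0.0, -0.267, 0.964, 0.375], [0.0, 0.0, 0.0, 1.0]]
plate_top []
rack_top []
box_top []
roller_a_handle []
roller_b_handle []
```

View pics/scene0.png

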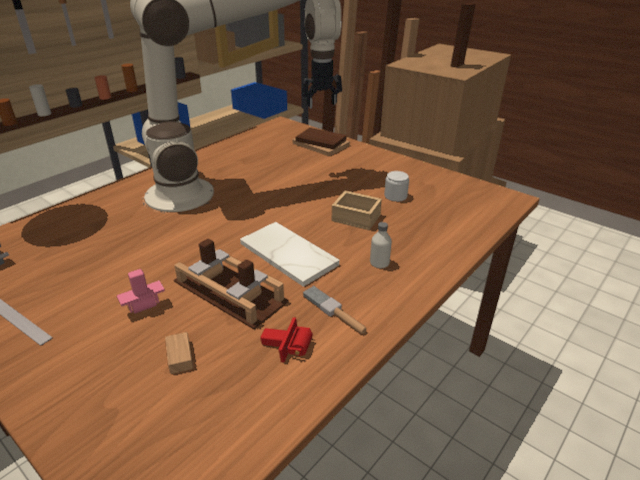

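View pics/top0.png

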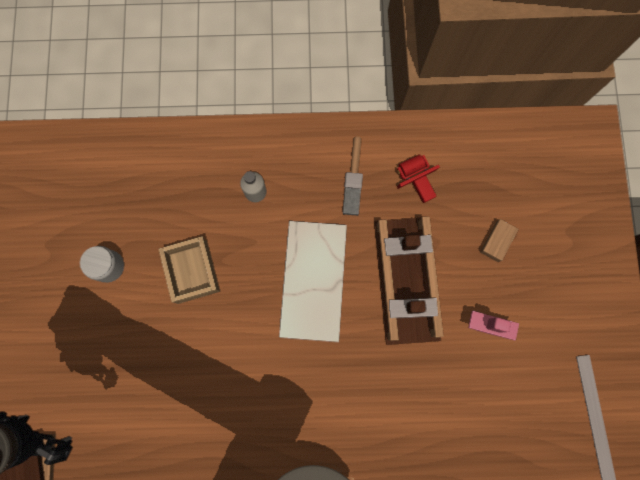

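The two real rollers hang on the rack at about (411,241) and (417,307) in the top view. The slab is at (313,280) and the box at (188,268). The red and pink look-alikes lie off the rack. Next I'll measure with depth and check the result in both views.

```bash
cat > h.py <<'E'
from workcell import sensors, imaging, bot, models
import cv2,numpy as np
def cloud(c):
    K=c["camera_matrix"];z=c["z_map"];T=c["world_from_camera"]
    v,u=np.mgrid[0:480,0:640]
    P=np.stack([(u-K[0,2])/K[0,0]*z,-(v-K[1,2])/K[1,1]*z,-z],-1)
    W=P@T[:3,:3].T+T[:3,3]; W[z==0]=np.nan
    return W
def ray(c,u,v,h):
    K=c["camera_matrix"];T=c["world_from_camera"]
    d=T[:3,:3]@np.array([(u-K[0,2])/K[0,0],-(v-K[1,2])/K[1,1],-1]); o=T[:3,3]
    return o+d*(h-o[2])/d[2]
def rect(p):
    r=cv2.minAreaRect((p[:,:2]*1000).astype(np.float32)); return r
E
python3 - <<'E'
from h import *
for n in ("top","scene"):
    c=imaging.camera(n); W=cloud(c)
    print(n,"bench z",np.nanmedian(W[...,2][(W[...,0]>.2)&(W[...,0]<.7)&(abs(W[...,1])<.5)]))
    px=c["pixels"].astype(int)
    ok=~np.isnan(W[...,2])&(W[...,0]>.15)&(W[...,0]<.75)&(abs(W[...,1])<.5)
    z=W[...,2]
    for lo,hi,nm in ((.012,.03,"slab"),(.05,.068,"rail/box"),(.069,.085,"bridge"),(.1,.145,"handle")):
        m=(ok&(z>lo)&(z<hi)).astype(np.uint8)
        k,l,s,ce=cv2.connectedComponentsWithStats(m)
        for i in range(1,k):
            if s[i,4]>40:
                p=W[l==i]; r=rect(p)
                print(nm,"n",s[i,4],"px",ce[i].round(),"c",np.round(r[0],1),"size",np.round(r[1],1),"ang",round(r[2],1),"z",np.median(p[:,2]).round(4))
    for t in ["plate_top","rack_top","box_top"]:
        for d in models.spot_point(t,n): print(t,round(d["conf"],2),ray(c,*d["location"],.02 if t[0]=="p" else .06).round(4))
    for d in models.spot_point("roller_a_handle",n)+models.spot_point("roller_b_handle",n): print("h",ray(c,*d["location"],.098).round(4))
E
```

```text
top bench z -0.00014512976950542544
slab n 134 px [427. 195.] c [ 743.1 -298.1] size [29.4 33.1] ang 23.6 z 0.0252
slab n 293 px [352. 204.] c [ 726.1 -113.1] size [38.8 51.8] ang 82.7 z 0.0165
slab n 522 px [499. 240.] c [ 625.4 -464.6] size [51.4 92.2] ang 58.6 z 0.0275
slab n 6824 px [313. 281.] c [541.1 -15.5] size [140.1 280.6] ang 84.3 z 0.0189
slab n 49 px [211. 260.] c [594.  229.2] size [102.6   1.3] ang 14.8 z 0.0195
slab n 110 px [178. 259.] c [598.9 309. ] size [ 55.4 110.2] ang 59.9 z 0.0209
slab n 92 px [117. 269.] c [579.6 460. ] size [32.2 77.8] ang 69.8 z 0.0212
rail/box n 2385 px [410. 278.] c [ 537.6 -239.4] size [279.5 121.9] ang 3.1 z 0.0604
rail/box n 936 px [187. 269.] c [569.4 277.6] size [131.5 107.3] ang 15.2 z 0.058
rail/box n 144 px [111. 266.] c [582.9 459.3] size [33.3 77.4] ang 77.7 z 0.0619
rail/box n 529 px [491. 325.] c [ 422.9 -423.4] size [108.3  40.3] ang 73.1 z 0.0539
bridge n 61 px [252. 192.] c [743.6 122.8] size [11.2 42.3] ang 1.1 z 0.0788
bridge n 669 px [ 99. 262.] c [587.6 471.6] size [74.3 56. ] ang 0.4 z 0.0779
handle n 213 px [412. 241.
[... 1839 characters left out ...]
04 px [246. 283.] c [ 616.  -244.8] size [61.1 29.1] ang 66.0 z 0.074
bridge n 86 px [139. 288.] c [ 430.8 -429.5] size [38.6 17.8] ang 45.5 z 0.0772
handle n 201 px [206. 247.] c [ 469.1 -241.4] size [36.1 29.1] ang 86.6 z 0.1212
handle n 226 px [245. 269.] c [ 613.  -238.1] size [29.3 36. ] ang 2.6 z 0.1213
handle n 153 px [135. 276.] c [ 425.9 -424.3] size [33.9 28.1] ang 72.7 z 0.1126
plate_top 0.76 [ 0.5461 -0.0149  0.02  ]
plate_top 0.58 [ 0.5237 -0.1659  0.02  ]
rack_top 0.93 [ 0.5314 -0.2378  0.06  ]
box_top 0.71 [0.5564 0.2819 0.06  ]
box_top 0.62 [ 0.5986 -0.0802  0.06  ]
h [ 0.8098 -0.3534  0.098 ]
h [ 0.6067 -0.2275  0.098 ]
h [ 0.4346 -0.4241  0.098 ]
h [ 0.4693 -0.2462  0.098 ]
```

```bash
cat >> h.py <<'E'
from scipy.spatial.transform import Rotation as Ro
def go(x,y,z,yaw):
    o=sensors.get_obs(); R=Ro.from_euler("xyz",o["tcp_rot"],degrees=True)
    Rt=Ro.from_euler("xyz",[-90,0,yaw],degrees=True)
    d=R.inv().apply(np.array([x,y,z])-o["ee_pos"])*100; r=(R.inv()*Rt).as_rotvec(degrees=True)
    print("shift cm",d.round(2),"rot",r.round(2),"t",round(o["time"],2),"pos",o["ee_pos"].round(4),o["tcp_rot"].round(2),"F",o["wrist_force"].round(2),"M",o["torque"].round(3),"op",round(o["opening"],4))
E
python3 -c "
from h import *
go(.467,-.2405,.26,3.1)"
```

```text
shift cm [-56.04   4.39 -52.52] rot [-0.   60.78  0.  ] t 1.5 pos [0.2421 0.4939 0.3039] [-90.    -0.    63.88] F [ 0.02 -1.24  0.52] M [-0.028 -0.003  0.007] op 0.0851
```

Request:
{"method": "arm_command", "body": {
  "rows": [-56,0,-52.5,0,60.8,0,1,-56,0,-52.5,0,60.8,0,1,-56,0,-52.5,0,60.8,0,1,-56,0,-52.5,0,60.8,0,1,-56,0,-52.5,0,60.8,0,1,-56,0,-52.5,0,60.8,0,1,-56,0,-52.5,0,60.8,0,1,-56,0,-52.5,0,60.8,0,1,-56,0,-52.5,0,60.8,0,1,-56,0,-52.5,0,60.8,0,1,-56,0,-52.5,0,60.8,0,1,-56,0,-52.5,0,60.8,0,1]
}}

```text
time: 2.5
ee_pos: [0.3885, 0.0137, 0.3043]
tcp_rot: [-90.0, -0.1, 3.1]
wrist_force: [1.6, 0.2, -0.6]
opening: 0.0854
```

```bash
python3 -c "
from h import *
go(.467,-.2405,.26,3.1)"
```

```text
shift cm [  6.46   4.43 -25.8 ] rot [-0.   -0.01  0.07] t 2.5 pos [0.3885 0.0137 0.3043] [-9.00e+01 -7.00e-02  3.09e+00] F [ 1.62  0.23 -0.64] M [ 0.072 -0.024 -0.006] op 0.0854
```

Request:
{"method": "arm_command", "body": {
  "rows": [6.4,4.4,-25.5,0,0,0,1,6.4,4.4,-25.5,0,0,0,1,6.4,4.4,-25.5,0,0,0,1,6.4,4.4,-25.5,0,0,0,1,6.4,4.4,-25.5,0,0,0,1,6.4,4.4,-25.5,0,0,0,1,6.4,4.4,-25.5,0,0,0,1,6.4,4.4,-25.5,0,0,0,1,6.4,4.4,-25.5,0,0,0,1]
}}

```text
time: 3.25
ee_pos: [0.466, -0.2361, 0.2592]
tcp_rot: [-89.9, 0.1, 3.0]
wrist_force: [-0.4, 0.1, -0.3]
opening: 0.0856
```

```bash
python3 -c "
from h import *
c=imaging.camera('wrist'); cv2.imwrite('pics/wrist1.png',c['pixels'])
go(.467,-.2405,.152,3.1)
W=cloud(c);z=W[...,2]
m=((z>.115)&(z<.14)&(abs(W[...,0]-.54)<.13)&(abs(W[...,1]+.24)<.05)).astype(np.uint8)
k,l,s,ce=cv2.connectedComponentsWithStats(m)
for i in range(1,k):
  if s[i,4]>100:
    p=W[l==i]; print(s[i,4],ce[i].round(),rect(p),np.median(p[:,2]))
"
```

```text
shift cm [ 0.08 10.77 -0.53] rot [-0.03 -0.05 -0.03] t 3.3 pos [ 0.466  -0.2353  0.2597] [-8.997e+01  3.000e-02  3.050e+00] F [ 0.93  0.3  -0.38] M [ 0.007 -0.001 -0.011] op 0.0852
2587 [320. 262.] ((465.0882263183594, -238.01309204101562), (26.0158748626709, 33.7967414855957), 1.037075400352478) 0.12827053747190853
3169 [565. 270.] ((609.066162109375, -235.39627075195312), (26.587444305419922, 34.961570739746094), 2.1632139682769775) 0.128001072682427
```

View pics/wrist1.png

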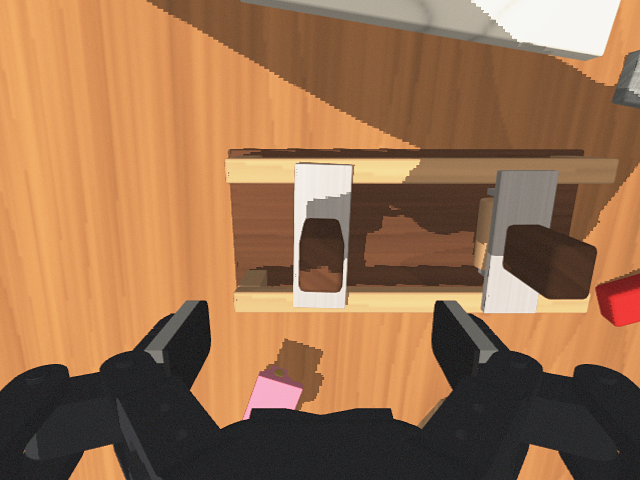

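Wrist view: the near roller's handle is centred at about (320,262), roughly between the fingers. Its top is at z 0.128, as expected. Descending to grip.

Request:
{"method": "arm_command", "body": {
  "rows": [0,3,-0.35,0,1.5,0,1,0,6,-0.35,0,1.5,0,1,0,9,-0.35,0,1.5,0,1,0,10.7,-0.35,0,1.5,0,1,0,10.7,-0.35,0,1.5,0,1,0,10.7,-0.35,0,1.5,0,1]
}}

```text
time: 3.8
ee_pos: [0.4662, -0.2378, 0.1533]
tcp_rot: [-90.0, 0.0, 1.7]
wrist_force: [-0.3, -0.8, 0.6]
opening: 0.0856
```

```bash
python3 -c "
from h import *
go(.466,-.239,.152,1.6)
c=imaging.camera('wrist'); cv2.imwrite('pics/wrist2.png',c['pixels'])
"
```

```text
shift cm [-0.02  0.13 -0.12] rot [-0.02  0.06 -0.02] t 3.8 pos [ 0.4662 -0.2378  0.1533] [-8.998e+01  2.000e-02  1.660e+00] F [-0.33 -0.75  0.58] M [-0.065 -0.017  0.014] op 0.0856
```

View pics/wrist2.png

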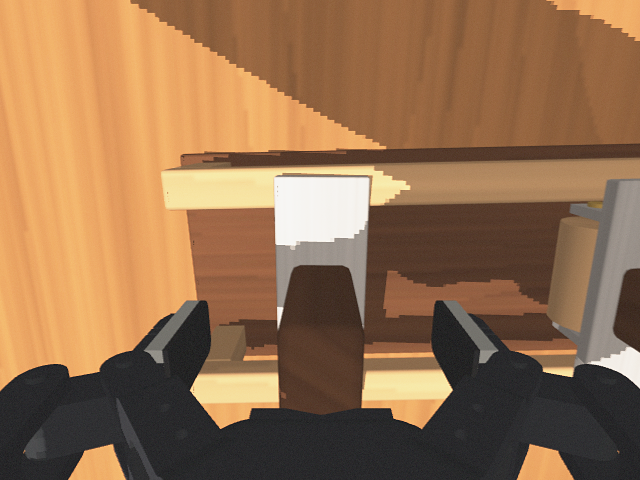

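The handle sits centred between the open fingers (columns 280–360). Closing the gripper, then lifting.

Request:
{"method": "arm_command", "body": {
  "rows": [0,0.1,-0.1,0,0,0,-1,0,0.1,-0.1,0,0,0,-1,0,0.1,-0.1,0,0,0,-1,0,0.1,-0.1,0,0,0,-1,0,0.1,-0.1,0,0,0,-1,0,0.1,-0.1,0,0,0,-1,0,0.1,-0.1,0,0,0,-1,0,0.1,-0.1,0,0,0,-1,0,0.1,-0.1,0,0,0,-1],
  "force": 70
}}

```text
time: 4.6
ee_pos: [0.4665, -0.24, 0.1524]
tcp_rot: [-90.0, -0.0, 1.6]
wrist_force: [-2.2, 0.7, 5.4]
opening: 0.0249
```

Request:
{"method": "arm_command", "body": {
  "rows": [0,-1,0,0,0,0,-1,0,-4,0,0,0,0,-1,0,-8,0,0,0,0,-1,0,-9,0,0,0,0,-1,0,-9,0,0,0,0,-1,0,-9,0,0,0,0,-1]
}}

```text
time: 5.1
ee_pos: [0.4666, -0.24, 0.2416]
tcp_rot: [-90.0, -0.0, 1.6]
wrist_force: [-0.2, 0.2, -4.4]
opening: 0.0251
```

```bash
python3 -c "
from h import *
go(.4466,-.0061,.24,-5.7)"
```

```text
shift cm [-1.35  0.15 23.43] rot [0.   7.28 0.01] t 5.1 pos [ 0.4666 -0.24    0.2416] [-9.00e+01 -1.00e-02  1.58e+00] F [-0.16  0.18 -4.42] M [ 0.018  0.026 -0.022] op 0.0251
```

Request:
{"method": "arm_command", "body": {
  "rows": [-1.3,0,4,0,7.3,0,-1,-1.3,0,8,0,7.3,0,-1,-1.3,0,12,0,7.3,0,-1,-1.3,0,16,0,7.3,0,-1,-1.3,0,20,0,7.3,0,-1,-1.3,0,23.4,0,7.3,0,-1,-1.3,0,23.4,0,7.3,0,-1,-1.3,3,23.4,0,7.3,0,-1,-1.3,6,23.4,0,7.3,0,-1,-1.3,7,23.4,0,7.3,0,-1,-1.3,7,23.4,0,7.3,0,-1,-1.3,7,23.4,0,7.3,0,-1]
}}

```text
time: 6.1
ee_pos: [0.4465, -0.0066, 0.1714]
tcp_rot: [-90.0, 0.1, -5.7]
wrist_force: [0.3, -1.0, -2.4]
opening: 0.0253
```

```bash
python3 -c "
from h import *
c=imaging.camera('wrist'); cv2.imwrite('pics/wrist3.png',c['pixels'])
c=imaging.camera('top'); cv2.imwrite('pics/top3.png',c['pixels'][150:400,220:480])
c=imaging.camera('scene'); cv2.imwrite('pics/sc3.png',cv2.resize(c['pixels'][150:350,150:400],None,fx=3,fy=3))
go(.4466,-.0061,.158,-5.7)"
```

```text
shift cm [-0.11  1.53  0.04] rot [-0.01 -0.05  0.11] t 6.25 pos [ 0.4476 -0.0066  0.1733] [-89.99  -0.11  -5.75] F [-0.2  -0.41 -2.75] M [ 0.042 -0.013  0.003] op 0.0251
```

View pics/sc3.png

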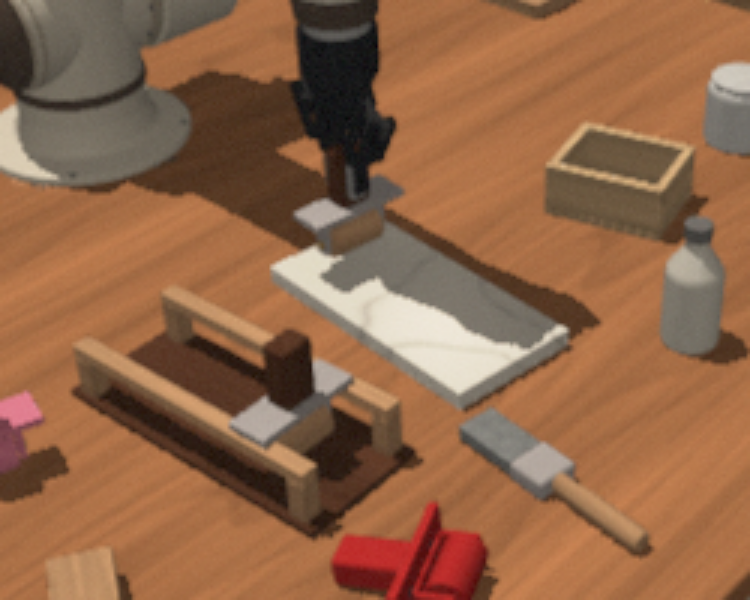

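Request:
{"method": "arm_command", "body": {
  "rows": [0,0.6,0,0,0,0,-1,0,1.1,0,0,0,0,-1,0,1.1,0,0,0,0,-1,0,1.1,0,0,0,0,-1]
}}

```text
time: 6.58
ee_pos: [0.4468, -0.0064, 0.1606]
tcp_rot: [-90.0, 0.0, -5.7]
wrist_force: [0.0, 0.1, -2.7]
opening: 0.0257
```

Request:
{"method": "arm_command", "body": {
  "rows": [0,0,0,0,0,0,-1]
}}

```text
time: 6.67
ee_pos: [0.447, -0.0063, 0.1609]
tcp_rot: [-90.0, 0.0, -5.7]
wrist_force: [0.3, 1.0, -3.7]
opening: 0.0251
```

Request:
{"method": "arm_command", "body": {
  "rows": [0,0.1,0,0,0,0,-1]
}}

```text
time: 6.75
ee_pos: [0.4471, -0.0063, 0.1602]
tcp_rot: [-90.0, -0.0, -5.7]
wrist_force: [0.1, 0.3, -3.7]
opening: 0.0251
```

Request:
{"method": "arm_command", "body": {
  "rows": [0,0.1,0,0,0,0,-1]
}}

```text
time: 6.83
ee_pos: [0.4471, -0.0063, 0.159]
tcp_rot: [-90.0, -0.0, -5.7]
wrist_force: [0.3, -0.0, -3.7]
opening: 0.0254
```

Request:
{"method": "arm_command", "body": {
  "rows": [0,0.06,0,0,0,0,-1,0,0.06,0,0,0,0,-1]
}}

```text
time: 7.0
ee_pos: [0.447, -0.0063, 0.1583]
tcp_rot: [-90.0, -0.0, -5.7]
wrist_force: [-0.6, -0.2, -1.4]
opening: 0.0251
```

Request:
{"method": "arm_command", "body": {
  "rows": [0,0.05,0,0,0,0,-1,0,0.05,0,0,0,0,-1]
}}

```text
time: 7.17
ee_pos: [0.447, -0.0063, 0.158]
tcp_rot: [-90.0, -0.0, -5.7]
wrist_force: [-0.7, -0.2, 0.3]
opening: 0.0249
```

Request:
{"method": "arm_command", "body": {
  "rows": [0.2,0.03,0,0,0,0,-1,0.6,0.03,0,0,0,0,-1]
}}

```text
time: 7.33
ee_pos: [0.4531, -0.0069, 0.1579]
tcp_rot: [-90.0, -0.0, -5.7]
wrist_force: [-0.7, 0.0, 1.4]
opening: 0.0256
```

Request:
{"method": "arm_command", "body": {
  "rows": [0.4,0,0,0,0,0,-1,0.7,0,0,0,0,0,-1]
}}

```text
time: 7.5
ee_pos: [0.4606, -0.0077, 0.1577]
tcp_rot: [-90.0, -0.0, -5.7]
wrist_force: [-1.1, -0.3, 3.6]
opening: 0.0252
```

Request:
{"method": "arm_command", "body": {
  "rows": [0.4,-0.02,0,0,0,0,-1,0.7,-0.03,0,0,0,0,-1]
}}

```text
time: 7.67
ee_pos: [0.4674, -0.0084, 0.1578]
tcp_rot: [-90.0, -0.0, -5.7]
wrist_force: [-0.4, 0.3, 1.8]
opening: 0.0252
```

Request:
{"method": "arm_command", "body": {
  "rows": [0.4,-0.01,0,0,0,0,-1,0.7,-0.02,0,0,0,0,-1]
}}

```text
time: 7.83
ee_pos: [0.4743, -0.0091, 0.1579]
tcp_rot: [-90.0, 0.0, -5.7]
wrist_force: [-0.8, -0.0, 1.1]
opening: 0.0253
```

Request:
{"method": "arm_command", "body": {
  "rows": [0.4,0,0,0,0,0,-1,0.8,0,0,0,0,0,-1]
}}

```text
time: 8.0
ee_pos: [0.4821, -0.0099, 0.1579]
tcp_rot: [-90.0, 0.0, -5.7]
wrist_force: [-0.3, -0.3, 0.9]
opening: 0.0253
```

Request:
{"method": "arm_command", "body": {
  "rows": [0.4,0,0,0,0,0,-1,0.8,0,0,0,0,0,-1]
}}

```text
time: 8.17
ee_pos: [0.4901, -0.0107, 0.1579]
tcp_rot: [-90.0, 0.0, -5.7]
wrist_force: [-1.3, -1.2, 0.6]
opening: 0.0254
```

Request:
{"method": "arm_command", "body": {
  "rows": [0.4,0,0,0,0,0,-1,0.8,0,0,0,0,0,-1]
}}

```text
time: 8.33
ee_pos: [0.4981, -0.0115, 0.1579]
tcp_rot: [-90.0, 0.0, -5.7]
wrist_force: [-1.1, -0.1, 1.9]
opening: 0.0252
```

Request:
{"method": "arm_command", "body": {
  "rows": [0.4,0,0,0,0,0,-1,0.8,0,0,0,0,0,-1,1.2,0,0,0,0,0,-1]
}}

```text
time: 8.58
ee_pos: [0.51, -0.0127, 0.158]
tcp_rot: [-90.0, 0.0, -5.7]
wrist_force: [-0.6, -1.7, 0.7]
opening: 0.0256
```

Request:
{"method": "arm_command", "body": {
  "rows": [0.4,0,0,0,0,0,-1,0.8,0,0,0,0,0,-1,1.2,0,0,0,0,0,-1]
}}

```text
time: 8.83
ee_pos: [0.522, -0.0139, 0.1579]
tcp_rot: [-90.0, 0.0, -5.7]
wrist_force: [-0.5, -2.4, 0.8]
opening: 0.0252
```

Request:
{"method": "arm_command", "body": {
  "rows": [0.4,0,0,0,0,0,-1,0.8,0,0,0,0,0,-1,1.2,0,0,0,0,0,-1]
}}

```text
time: 9.08
ee_pos: [0.5339, -0.0151, 0.158]
tcp_rot: [-90.0, 0.0, -5.7]
wrist_force: [-1.9, -2.1, 0.9]
opening: 0.0252
```

Request:
{"method": "arm_command", "body": {
  "rows": [0.4,0,0,0,0,0,-1,0.8,0,0,0,0,0,-1,1.2,0,0,0,0,0,-1]
}}

```text
time: 9.33
ee_pos: [0.5458, -0.0163, 0.158]
tcp_rot: [-90.0, 0.0, -5.7]
wrist_force: [-0.4, -2.6, 1.3]
opening: 0.025
```

Request:
{"method": "arm_command", "body": {
  "rows": [0.4,0,0,0,0,0,-1,0.8,0,0,0,0,0,-1,1.2,0,0,0,0,0,-1]
}}

```text
time: 9.58
ee_pos: [0.5578, -0.0175, 0.158]
tcp_rot: [-90.0, -0.0, -5.7]
wrist_force: [-1.3, -3.0, 1.4]
opening: 0.0248
```

Request:
{"method": "arm_command", "body": {
  "rows": [0.4,0,0,0,0,0,-1,0.8,0,0,0,0,0,-1,1.2,0,0,0,0,0,-1]
}}

```text
time: 9.83
ee_pos: [0.5697, -0.0187, 0.158]
tcp_rot: [-90.0, 0.0, -5.7]
wrist_force: [-1.3, -2.5, 1.1]
opening: 0.0253
```

Request:
{"method": "arm_command", "body": {
  "rows": [0.4,0,0,0,0,0,-1,0.8,0,0,0,0,0,-1,1.2,0,0,0,0,0,-1]
}}

```text
time: 10.08
ee_pos: [0.5817, -0.0198, 0.158]
tcp_rot: [-90.0, 0.0, -5.7]
wrist_force: [-0.4, -2.8, 1.1]
opening: 0.0254
```

Request:
{"method": "arm_command", "body": {
  "rows": [0.4,0,0,0,0,0,-1,0.8,0,0,0,0,0,-1,1.2,0,0,0,0,0,-1]
}}

```text
time: 10.33
ee_pos: [0.5937, -0.021, 0.158]
tcp_rot: [-90.0, -0.0, -5.7]
wrist_force: [-0.3, -2.2, 1.3]
opening: 0.0253
```

Request:
{"method": "arm_command", "body": {
  "rows": [0.4,0,0,0,0,0,-1,0.8,0,0,0,0,0,-1,1.2,0,0,0,0,0,-1,1.2,-0.5,0,0,0,0,-1,1.2,-3,0,0,0,0,-1,1.2,-7,0,0,0,0,-1,1.2,-8.5,0,0,0,0,-1,1.2,-8.5,0,0,0,0,-1]
}}

```text
time: 11.0
ee_pos: [0.6063, -0.0218, 0.2476]
tcp_rot: [-89.9, -0.4, -5.7]
wrist_force: [-0.6, 0.2, -2.9]
opening: 0.025
```

```bash
python3 -c "
from h import *
c=imaging.camera('wrist'); cv2.imwrite('pics/wrist4.png',c['pixels'])
go(.466,-.239,.24,1.6)"
```

```text
shift cm [-11.76   0.41 -23.  ] rot [-0.05 -7.3   0.19] t 11.05 pos [ 0.6059 -0.0218  0.2447] [-89.94  -0.18  -5.7 ] F [ 1.17  0.21 -3.61] M [-0.017 -0.015  0.041] op 0.0252
```

View pics/wrist4.png

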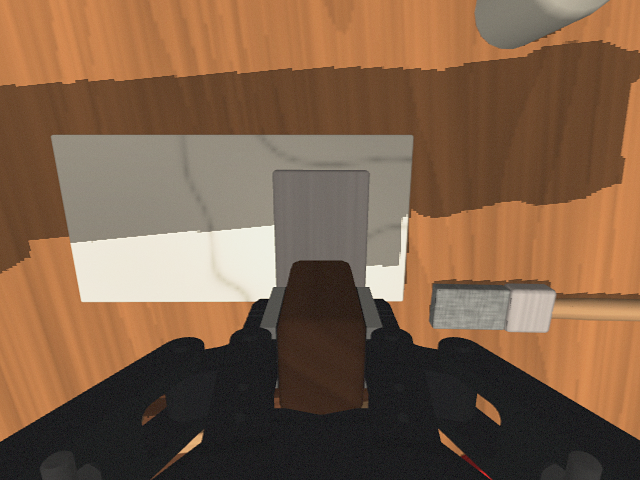

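The first (near) roller ran true: force stayed about 5 N at constant height over 8.8 rad. It is still held straight, so I'll hang it back where it was.

Request:
{"method": "arm_command", "body": {
  "rows": [-2,0,-4,0,-7.2,0,-1,-4,0,-8,0,-7.2,0,-1,-6,0,-12,0,-7.2,0,-1,-8,0,-15.5,0,-7.2,0,-1,-10,0,-19,0,-7.2,0,-1,-11.75,0,-23,0,-7.2,0,-1,-11.75,0,-23,0,-7.2,0,-1,-11.75,0,-23,0,-7.2,0,-1,-11.75,0,-23,0,-7.2,0,-1,-11.75,0,-23,0,-7.2,0,-1]
}}

```text
time: 11.88
ee_pos: [0.4656, -0.2385, 0.2418]
tcp_rot: [-89.9, 0.1, 1.5]
wrist_force: [0.1, -0.2, -3.2]
opening: 0.0252
```

```bash
python3 -c "
from h import *
go(.466,-.239,.155,1.6)"
```

```text
shift cm [ 0.05  8.68 -0.07] rot [-0.08 -0.08 -0.07] t 11.88 pos [ 0.4656 -0.2385  0.2418] [-8.992e+01  7.000e-02  1.520e+00] F [ 0.09 -0.24 -3.17] M [-0.058 -0.032 -0.03 ] op 0.0252
```

Request:
{"method": "arm_command", "body": {
  "rows": [0,3,-0.1,0,0,0,-1,0,6,-0.1,0,0,0,-1,0,7.6,-0.1,0,0,0,-1,0,8.2,-0.1,0,0,0,-1,0,8.4,-0.1,0,0,0,-1,0,8.4,-0.1,0,0,0,-1]
}}

```text
time: 12.38
ee_pos: [0.4659, -0.2396, 0.1592]
tcp_rot: [-90.0, -0.0, 1.6]
wrist_force: [-0.1, -0.6, -3.1]
opening: 0.0254
```

Request:
{"method": "arm_command", "body": {
  "rows": [0,0.15,0,0,0,0,-1,0,0.3,0,0,0,0,-1,0,0.4,0,0,0,0,-1]
}}

```text
time: 12.63
ee_pos: [0.4658, -0.2404, 0.1559]
tcp_rot: [-90.0, -0.1, 1.5]
wrist_force: [-0.7, 0.2, -4.0]
opening: 0.025
```

Request:
{"method": "arm_command", "body": {
  "rows": [0,0.1,0,0,0,0,-1,0,0.2,0,0,0,0,-1,0,0.25,0,0,0,0,-1]
}}

```text
time: 12.88
ee_pos: [0.4654, -0.2404, 0.1525]
tcp_rot: [-90.0, -0.0, 1.5]
wrist_force: [-0.1, 0.2, -3.4]
opening: 0.0255
```

Request:
{"method": "arm_command", "body": {
  "rows": [0,0.05,0,0,0,0,-1,0,0.05,0,0,0,0,-1]
}}

```text
time: 13.05
ee_pos: [0.4654, -0.2404, 0.1525]
tcp_rot: [-90.0, -0.0, 1.5]
wrist_force: [-2.2, 1.2, 2.4]
opening: 0.0255
```

Request:
{"method": "arm_command", "body": {
  "rows": [0,0,0,0,0,0,1,0,0,0,0,0,0,1,0,0,0,0,0,0,1,0,0,0,0,0,0,1,0,0,0,0,0,0,1,0,-1,0,0,0,0,1,0,-4,0,0,0,0,1,0,-8,0,0,0,0,1,0,-10,0,0,0,0,1,0,-10,0,0,0,0,1]
}}

```text
time: 13.88
ee_pos: [0.4665, -0.2409, 0.2582]
tcp_rot: [-90.2, -0.4, 1.5]
wrist_force: [0.4, -0.4, -0.8]
opening: 0.0851
```

```bash
cat > hd.py <<'E'
from h import *
def handles():
    c=imaging.camera('wrist'); W=cloud(c);z=W[...,2]
    m=((z>.115)&(z<.14)&(abs(W[...,0]-.54)<.13)&(abs(W[...,1]+.24)<.05)).astype(np.uint8)
    k,l,s,ce=cv2.connectedComponentsWithStats(m)
    for i in range(1,k):
      if s[i,4]>100:
        p=W[l==i]; r=rect(p); print(s[i,4],ce[i].round(),np.round(r[0],1),np.round(r[1],1),r[2],np.median(p[:,2]))
    return c
E
python3 -c "
from hd import *
c=handles(); cv2.imwrite('pics/wrist5.png',c['pixels'])
go(.610,-.2365,.255,2.2)"
```

```text
2645 [317. 255.] [ 464.3 -238.4] [25.8 33.4] 2.0547075271606445 0.1282846093824963
3214 [565. 255.] [ 609.2 -235.3] [26.8 34.1] 3.485039710998535 0.12799470457548145
shift cm [14.39  0.11  0.05] rot [ 0.14 -0.72  0.26] t 13.93 pos [ 0.4662 -0.2407  0.2555] [-90.14  -0.26   1.48] F [ 0.17 -0.3  -0.26] M [-0.024  0.023  0.012] op 0.0854
```

View pics/wrist5.png

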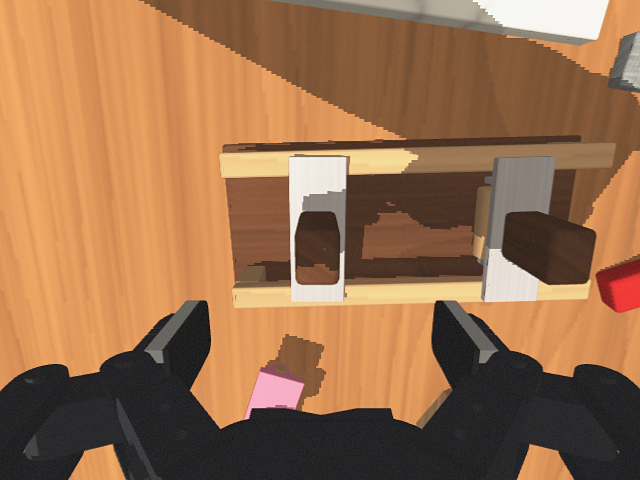

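The first roller hangs level across both rails at (317,230), and the second stands at (520,230). Moving over the second and descending.

Request:
{"method": "arm_command", "body": {
  "rows": [4,0,0,0,-1.2,0,1,8,0,0,0,-1.2,0,1,12,0,0,0,-1.2,0,1,14.4,0,0,0,-1.2,0,1,14.4,0,0,0,-1.2,0,1,14.4,0,0,0,-1.2,0,1,14.4,0,0,0,-1.2,0,1]
}}

```text
time: 14.52
ee_pos: [0.6089, -0.2365, 0.2512]
tcp_rot: [-90.0, 0.1, 2.7]
wrist_force: [0.3, 0.2, 0.3]
opening: 0.0853
```

```bash
python3 -c "
from hd import *
c=handles()
go(.610,-.2365,.1525,2.7)"
```

```text
3497 [ 67. 255.] [ 465.1 -238.4] [26.9 33.3] 1.111889123916626 0.12793502747043833
2810 [324. 261.] [ 609.8 -235.1] [25.9 33.9] 2.4182562828063965 0.12827451385130262
shift cm [0.15 9.93 0.01] rot [-0.02 -0.03 -0.05] t 14.57 pos [ 0.6086 -0.2366  0.2518] [-8.998e+01  5.000e-02  2.670e+00] F [ 0.41 -0.21 -0.29] M [ 0.057  0.033 -0.038] op 0.0853
```

Request:
{"method": "arm_command", "body": {
  "rows": [0.15,3,0,0,0,0,1,0.15,6,0,0,0,0,1,0.15,9,0,0,0,0,1,0.15,9.8,0,0,0,0,1,0.15,9.8,0,0,0,0,1,0.15,9.8,0,0,0,0,1,0.15,9.8,0,0,0,0,1]
}}

```text
time: 15.15
ee_pos: [0.6113, -0.2369, 0.1568]
tcp_rot: [-90.1, -0.2, 2.7]
wrist_force: [0.5, 0.5, 1.0]
opening: 0.0856
```

Request:
{"method": "arm_command", "body": {
  "rows": [0,0.05,0,0,0,0,-1,0,0.05,0,0,0,0,-1,0,0.05,0,0,0,0,-1,0,0.05,0,0,0,0,-1,0,0.05,0,0,0,0,-1,0,0.05,0,0,0,0,-1,0,0.05,0,0,0,0,-1,0,0.05,0,0,0,0,-1,0,0.05,0,0,0,0,-1]
}}

```text
time: 15.9
ee_pos: [0.6109, -0.2366, 0.1539]
tcp_rot: [-90.0, -0.0, 2.7]
wrist_force: [-0.5, 0.3, 5.2]
opening: 0.0253
```

Request:
{"method": "arm_command", "body": {
  "rows": [0,-1,0,0,0,0,-1,0,-4,0,0,0,0,-1,0,-8,0,0,0,0,-1,0,-9,0,0,0,0,-1,0,-9,0,0,0,0,-1,0,-9,0,0,0,0,-1]
}}

```text
time: 16.4
ee_pos: [0.611, -0.2366, 0.2429]
tcp_rot: [-90.0, 0.0, 2.7]
wrist_force: [0.0, -0.2, -3.8]
opening: 0.0255
```

```bash
python3 -c "
from h import *
go(.4466,-.0061,.24,-5.7)"
```

```text
shift cm [-15.34   0.3   23.79] rot [-0.    8.38 -0.  ] t 16.4 pos [ 0.611  -0.2366  0.2429] [-90.     0.     2.68] F [ 0.03 -0.17 -3.82] M [-0.002 -0.032 -0.006] op 0.0255
```

Request:
{"method": "arm_command", "body": {
  "rows": [-2,0,3.5,0,7,0,-1,-4,0,7,0,8.4,0,-1,-6,0,10.5,0,8.4,0,-1,-8.5,0,14,0,8.4,0,-1,-11,0,17.5,0,8.4,0,-1,-13.5,0,21,0,8.4,0,-1,-15.35,0,23.8,0,8.4,0,-1,-15.35,3,23.8,0,8.4,0,-1,-15.35,6,23.8,0,8.4,0,-1,-15.35,7,23.8,0,8.4,0,-1,-15.35,7,23.8,0,8.4,0,-1,-15.35,7,23.8,0,8.4,0,-1]
}}

```text
time: 17.4
ee_pos: [0.4459, -0.0062, 0.1728]
tcp_rot: [-90.0, 0.1, -5.7]
wrist_force: [0.7, -0.3, -3.0]
opening: 0.0252
```

Request:
{"method": "arm_command", "body": {
  "rows": [0,0.4,0,0,0,0,-1,0,0.6,0,0,0,0,-1,0,0.6,0,0,0,0,-1]
}}

```text
time: 17.65
ee_pos: [0.4467, -0.0062, 0.1678]
tcp_rot: [-90.0, -0.0, -5.7]
wrist_force: [0.4, 0.0, -3.3]
opening: 0.0253
```

Request:
{"method": "arm_command", "body": {
  "rows": [0,0,0,0,0,0,-1]
}}

```text
time: 17.73
ee_pos: [0.4467, -0.0062, 0.168]
tcp_rot: [-90.0, -0.0, -5.7]
wrist_force: [-0.4, 0.5, -4.3]
opening: 0.0249
```

Request:
{"method": "arm_command", "body": {
  "rows": [0,0.2,0,0,0,0,-1,0,0.4,0,0,0,0,-1,0,0.5,0,0,0,0,-1,0,0.5,0,0,0,0,-1]
}}

```text
time: 18.07
ee_pos: [0.4462, -0.006, 0.1622]
tcp_rot: [-90.0, 0.0, -5.7]
wrist_force: [0.0, -0.5, -3.4]
opening: 0.0253
```

Request:
{"method": "arm_command", "body": {
  "rows": [0,0.1,0,0,0,0,-1,0,0.1,0,0,0,0,-1]
}}

```text
time: 18.23
ee_pos: [0.4463, -0.006, 0.1614]
tcp_rot: [-90.0, 0.0, -5.7]
wrist_force: [-0.5, 0.8, -3.8]
opening: 0.025
```

Request:
{"method": "arm_command", "body": {
  "rows": [0,0.07,0,0,0,0,-1,0,0.07,0,0,0,0,-1]
}}

```text
time: 18.4
ee_pos: [0.4463, -0.006, 0.1607]
tcp_rot: [-90.0, 0.0, -5.7]
wrist_force: [-1.0, 0.0, -3.5]
opening: 0.0252
```

Request:
{"method": "arm_command", "body": {
  "rows": [0,0.06,0,0,0,0,-1,0,0.06,0,0,0,0,-1]
}}

```text
time: 18.57
ee_pos: [0.4464, -0.006, 0.1601]
tcp_rot: [-90.0, -0.0, -5.7]
wrist_force: [-0.4, 0.8, -3.7]
opening: 0.0254
```

Request:
{"method": "arm_command", "body": {
  "rows": [0,0.06,0,0,0,0,-1,0,0.06,0,0,0,0,-1]
}}

```text
time: 18.73
ee_pos: [0.4464, -0.006, 0.1595]
tcp_rot: [-90.0, -0.0, -5.7]
wrist_force: [0.5, -0.6, -3.8]
opening: 0.025
```

Request:
{"method": "arm_command", "body": {
  "rows": [0,0.06,0,0,0,0,-1,0,0.06,0,0,0,0,-1]
}}

```text
time: 18.9
ee_pos: [0.4464, -0.006, 0.1592]
tcp_rot: [-90.0, -0.0, -5.7]
wrist_force: [-1.2, 0.5, -1.3]
opening: 0.025
```

Request:
{"method": "arm_command", "body": {
  "rows": [0,0.06,0,0,0,0,-1,0,0.06,0,0,0,0,-1]
}}

```text
time: 19.07
ee_pos: [0.4464, -0.006, 0.1588]
tcp_rot: [-90.0, -0.0, -5.7]
wrist_force: [-2.0, -0.4, 2.0]
opening: 0.0252
```

Request:
{"method": "arm_command", "body": {
  "rows": [0.2,0.01,0,0,0,0,-1,0.5,0.02,0,0,0,0,-1]
}}

```text
time: 19.23
ee_pos: [0.4516, -0.0065, 0.1588]
tcp_rot: [-90.0, -0.0, -5.7]
wrist_force: [-1.3, -0.3, 6.9]
opening: 0.0255
```

It's lifting. From here I raise the tool ahead of each step.

Request:
{"method": "arm_command", "body": {
  "rows": [0.2,-0.06,0,0,0,0,-1,0.5,-0.1,0,0,0,0,-1]
}}

```text
time: 19.4
ee_pos: [0.4568, -0.007, 0.1597]
tcp_rot: [-90.0, -0.1, -5.7]
wrist_force: [-1.0, 1.6, 4.6]
opening: 0.0252
```

Request:
{"method": "arm_command", "body": {
  "rows": [0.25,-0.03,0,0,0,0,-1,0.5,-0.06,0,0,0,0,-1]
}}

```text
time: 19.57
ee_pos: [0.4618, -0.0075, 0.16]
tcp_rot: [-90.0, -0.0, -5.7]
wrist_force: [-0.8, -0.5, 4.6]
opening: 0.0252
```

Request:
{"method": "arm_command", "body": {
  "rows": [0.3,-0.06,0,0,0,0,-1,0.7,-0.09,0,0,0,0,-1]
}}

```text
time: 19.73
ee_pos: [0.4685, -0.0082, 0.1607]
tcp_rot: [-90.0, 0.0, -5.7]
wrist_force: [-1.5, 1.1, 4.2]
opening: 0.0253
```

Request:
{"method": "arm_command", "body": {
  "rows": [0.4,-0.02,0,0,0,0,-1,0.8,-0.03,0,0,0,0,-1]
}}

```text
time: 19.9
ee_pos: [0.4767, -0.009, 0.161]
tcp_rot: [-90.0, -0.0, -5.7]
wrist_force: [-0.7, -0.3, 3.8]
opening: 0.0251
```

Request:
{"method": "arm_command", "body": {
  "rows": [0.4,0,0,0,0,0,-1,0.8,0,0,0,0,0,-1]
}}

```text
time: 20.07
ee_pos: [0.4847, -0.0097, 0.1609]
tcp_rot: [-90.0, -0.0, -5.7]
wrist_force: [-0.9, 1.4, 3.6]
opening: 0.0252
```

Request:
{"method": "arm_command", "body": {
  "rows": [0.4,0.02,0,0,0,0,-1,0.8,0.05,0,0,0,0,-1]
}}

```text
time: 20.23
ee_pos: [0.4927, -0.0105, 0.1605]
tcp_rot: [-90.0, -0.0, -5.7]
wrist_force: [-0.8, 1.3, 3.7]
opening: 0.0252
```

Request:
{"method": "arm_command", "body": {
  "rows": [0.4,0.03,0,0,0,0,-1,0.8,0.08,0,0,0,0,-1]
}}

```text
time: 20.4
ee_pos: [0.5006, -0.0113, 0.1598]
tcp_rot: [-90.0, -0.0, -5.7]
wrist_force: [0.4, 2.1, 4.1]
opening: 0.0254
```

Request:
{"method": "arm_command", "body": {
  "rows": [0.4,0.05,0,0,0,0,-1,0.8,0.09,0,0,0,0,-1]
}}

```text
time: 20.57
ee_pos: [0.5086, -0.0121, 0.1589]
tcp_rot: [-90.0, -0.0, -5.7]
wrist_force: [-0.2, 2.5, 4.6]
opening: 0.0254
```

Request:
{"method": "arm_command", "body": {
  "rows": [0.4,0.04,0,0,0,0,-1,0.8,0.08,0,0,0,0,-1]
}}

```text
time: 20.73
ee_pos: [0.5165, -0.0129, 0.1581]
tcp_rot: [-90.0, -0.0, -5.7]
wrist_force: [-0.1, 3.4, 5.1]
opening: 0.0254
```

Request:
{"method": "arm_command", "body": {
  "rows": [0.4,0.03,0,0,0,0,-1,0.8,0.06,0,0,0,0,-1]
}}

```text
time: 20.9
ee_pos: [0.5244, -0.0137, 0.1574]
tcp_rot: [-90.0, 0.0, -5.7]
wrist_force: [-0.8, 2.6, 5.1]
opening: 0.025
```

Request:
{"method": "arm_command", "body": {
  "rows": [0.4,0.02,0,0,0,0,-1,0.8,0.04,0,0,0,0,-1]
}}

```text
time: 21.07
ee_pos: [0.5322, -0.0145, 0.1569]
tcp_rot: [-90.0, 0.0, -5.7]
wrist_force: [-0.8, 4.2, 4.3]
opening: 0.0249
```

Request:
{"method": "arm_command", "body": {
  "rows": [0.4,0,0,0,0,0,-1,0.8,0.01,0,0,0,0,-1]
}}

```text
time: 21.23
ee_pos: [0.5402, -0.0153, 0.1568]
tcp_rot: [-90.0, 0.0, -5.7]
wrist_force: [-1.8, 4.3, 4.1]
opening: 0.0253
```

Request:
{"method": "arm_command", "body": {
  "rows": [0.4,-0.03,0,0,0,0,-1,0.8,-0.06,0,0,0,0,-1]
}}

```text
time: 21.4
ee_pos: [0.5481, -0.016, 0.1574]
tcp_rot: [-90.0, 0.0, -5.7]
wrist_force: [-1.8, 5.0, 5.6]
opening: 0.0254
```

Request:
{"method": "arm_command", "body": {
  "rows": [0.4,-0.04,0,0,0,0,-1,0.8,-0.08,0,0,0,0,-1]
}}

```text
time: 21.57
ee_pos: [0.5561, -0.0168, 0.1582]
tcp_rot: [-90.0, 0.0, -5.7]
wrist_force: [-1.0, 4.4, 4.1]
opening: 0.0248
```

Request:
{"method": "arm_command", "body": {
  "rows": [0.3,-0.04,0,0,0,0,-1,0.6,-0.07,0,0,0,0,-1]
}}

```text
time: 21.73
ee_pos: [0.5621, -0.0174, 0.1589]
tcp_rot: [-90.0, 0.0, -5.7]
wrist_force: [-1.8, 5.1, 4.0]
opening: 0.0253
```

Request:
{"method": "arm_command", "body": {
  "rows": [0.3,-0.04,0,0,0,0,-1,0.6,-0.07,0,0,0,0,-1]
}}

```text
time: 21.9
ee_pos: [0.568, -0.018, 0.1596]
tcp_rot: [-90.0, 0.0, -5.7]
wrist_force: [-1.1, 4.5, 3.8]
opening: 0.0253
```

Request:
{"method": "arm_command", "body": {
  "rows": [0.3,-0.03,0,0,0,0,-1,0.7,-0.07,0,0,0,0,-1]
}}

```text
time: 22.07
ee_pos: [0.5749, -0.0187, 0.1603]
tcp_rot: [-90.0, 0.0, -5.7]
wrist_force: [-1.3, 4.3, 3.1]
opening: 0.0252
```

Request:
{"method": "arm_command", "body": {
  "rows": [0.3,-0.03,0,0,0,0,-1,0.7,-0.06,0,0,0,0,-1]
}}

```text
time: 22.23
ee_pos: [0.5819, -0.0194, 0.1608]
tcp_rot: [-90.0, 0.0, -5.7]
wrist_force: [-0.8, 5.0, 3.1]
opening: 0.0251
```

Request:
{"method": "arm_command", "body": {
  "rows": [0.3,-0.02,0,0,0,0,-1,0.7,-0.04,0,0,0,0,-1]
}}

```text
time: 22.4
ee_pos: [0.5889, -0.0202, 0.1612]
tcp_rot: [-90.0, 0.0, -5.7]
wrist_force: [-1.0, 2.8, 3.0]
opening: 0.0251
```

Request:
{"method": "arm_command", "body": {
  "rows": [0.35,0,0,0,0,0,-1,0.7,0,0,0,0,0,-1,1.0,0,0,0,0,0,-1]
}}

```text
time: 22.65
ee_pos: [0.599, -0.0213, 0.1612]
tcp_rot: [-90.0, 0.0, -5.7]
wrist_force: [-1.0, 4.3, 1.8]
opening: 0.025
```

Request:
{"method": "arm_command", "body": {
  "rows": [0,-0.3,0,0,0,0,-1,0,-3,0,0,0,0,-1,0,-7,0,0,0,0,-1,0,-8.5,0,0,0,0,-1,0,-8.5,0,0,0,0,-1,0,-8.5,0,0,0,0,-1]
}}

```text
time: 23.15
ee_pos: [0.5988, -0.0217, 0.2462]
tcp_rot: [-90.1, -0.0, -5.7]
wrist_force: [1.5, 0.4, -4.5]
opening: 0.0252
```

```bash
python3 -c "
from h import *
c=imaging.camera('wrist'); cv2.imwrite('pics/wrist6.png',c['pixels'])
W=cloud(c);z=W[...,2]
m=(z>.205)&(z<.225)&(np.arange(640)[None]>270)&(np.arange(640)[None]<380)&(np.arange(480)[:,None]>240)
print(rect(W[m]),m.sum())
go(.569,.277,.24,15.2)"
```

```text
((599.5374145507812, -19.888500213623047), (33.5015869140625, 35.51588439941406), 83.96964263916016) 10563
shift cm [-5.9   0.46 29.42] rot [  0.03 -20.94  -0.12] t 23.2 pos [ 0.5983 -0.0216  0.2447] [-90.05   0.11  -5.74] F [-0.75  0.42 -4.7 ] M [-0.004 -0.007 -0.014] op 0.0252
```

View pics/wrist6.png

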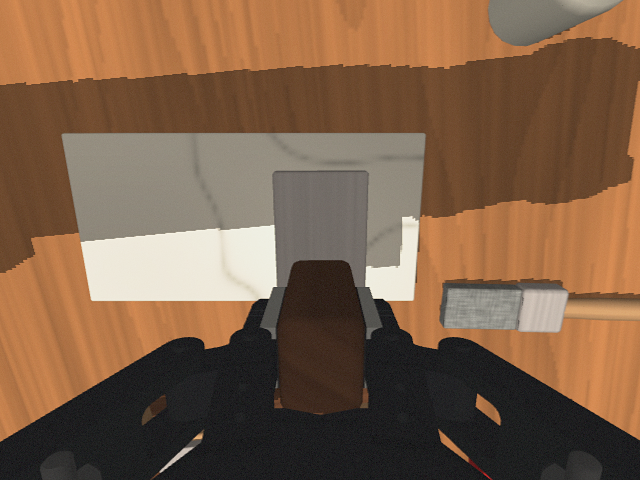

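Request:
{"method": "arm_command", "body": {
  "rows": [-0.8,0,4,0,-6,0,-1,-1.6,0,8,0,-12,0,-1,-2.4,0,12,0,-18,0,-1,-3.2,0,16,0,-20.9,0,-1,-4,0,20,0,-20.9,0,-1,-4.8,0,24,0,-20.9,0,-1,-5.8,0,28,0,-20.9,0,-1,-5.8,0,29.4,0,-20.9,0,-1,-5.8,0,29.4,0,-20.9,0,-1,-5.8,0,29.4,0,-20.9,0,-1,-5.8,0,29.4,0,-20.9,0,-1]
}}

```text
time: 24.12
ee_pos: [0.57, 0.2762, 0.2448]
tcp_rot: [-90.1, 0.1, 15.2]
wrist_force: [0.8, 0.1, -3.3]
opening: 0.0252
```

```bash
python3 -c "
from h import *
c=imaging.camera('wrist'); cv2.imwrite('pics/wrist7.png',c['pixels'])
W=cloud(c);z=W[...,2]
m=(z>.052)&(z<.066)&(np.hypot(W[...,0]-.569,W[...,1]-.277)<.1)
print('box',rect(W[m]),m.sum(),np.median(z[m]))
U=(W-[.5694,.2776,0]); a=np.radians(15.2); lx=U[...,0]*np.cos(a)+U[...,1]*np.sin(a); ly=-U[...,0]*np.sin(a)+U[...,1]*np.cos(a)
print('local x',np.percentile(lx[m],[1,99]),'y',np.percentile(ly[m],[1,99]))
v=np.arange(480)[:,None];u=np.arange(640)[None]
m=(z>.135)&(z<.165)&(v<300)&(u>230)&(u<410); print('bridge',rect(W[m]),m.sum(),np.median(z[m]))
go(.5698,.2762,.158,15.2)"
```

```text
box ((567.85693359375, 279.7031555175781), (130.44113159179688, 106.1231689453125), 14.99743938446045) 7984 0.06052711907388417
local x [-0.0651587   0.06361411] y [-0.04876456  0.05544499]
bridge ((561.1653442382812, 304.4217224121094), (40.16952896118164, 51.22545623779297), 15.435760498046875) 9132 0.159447100731374
shift cm [-0.01  8.73  0.05] rot [ 0.05 -0.09 -0.1 ] t 24.17 pos [0.5702 0.2758 0.2453] [-90.05   0.1   15.11] F [ 0.87 -0.52 -3.46] M [-0.023  0.016  0.007] op 0.0254
```

View pics/wrist7.png

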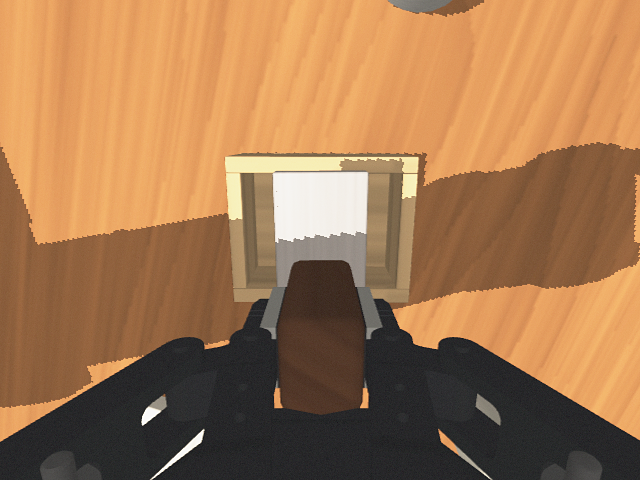

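Request:
{"method": "arm_command", "body": {
  "rows": [0,2,0.2,0,0,0,-1,0,3.5,0.2,0,0,0,-1,0,3.8,0.2,0,0,0,-1,0,3.8,0.2,0,0,0,-1]
}}

```text
time: 24.5
ee_pos: [0.5694, 0.2776, 0.2071]
tcp_rot: [-90.0, 0.1, 15.1]
wrist_force: [0.1, 0.6, -3.7]
opening: 0.0248
```

```bash
cat > bx.py <<'E'
from h import *
c=imaging.camera('wrist'); cv2.imwrite('pics/wrist8.png',c['pixels'])
W=cloud(c);z=W[...,2]
tz=sensors.get_obs()["ee_pos"][2]
m=(z>.052)&(z<.066)&(np.hypot(W[...,0]-.569,W[...,1]-.277)<.1)
r=rect(W[m]);print('box',r)
v=np.arange(480)[:,None];u=np.arange(640)[None]
b=tz-.054-.03
m=(abs(z-b)<.008)&(z>.066)&(v<300)&(u>230)&(u<410); s=rect(W[m]);print('bridge',s,np.median(z[m]),b)
d=np.array(s[0])-r[0]; a=np.radians(15.2); print('local x',d@[np.cos(a),np.sin(a)],'far end y',d@[-np.sin(a),np.cos(a)]+max(s[1])/2)
go(.5698,.2762,.158,15.2)
E
python3 bx.py
```

```text
box ((567.9790649414062, 279.9163818359375), (130.49093627929688, 105.91047668457031), 14.92547607421875)
bridge ((560.532958984375, 306.0186767578125), (40.12346267700195, 50.98188018798828), 15.345473289489746) 0.12185348790705092 0.12443638509285601
local x -0.34187580191567246 far end y 52.63237364213124
shift cm [-0.04  5.04 -0.17] rot [ 0.02 -0.09 -0.04] t 24.55 pos [0.5697 0.278  0.2084] [-9.002e+01  4.000e-02  1.511e+01] F [ 0.13  0.55 -2.67] M [-0.048  0.016 -0.003] op 0.0254
```

View pics/wrist8.png

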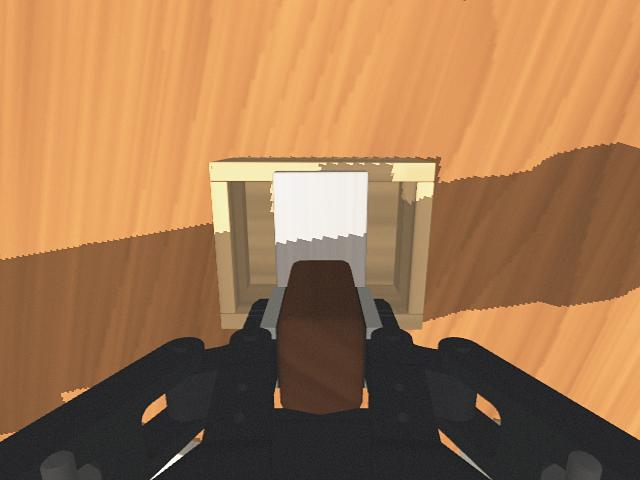

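Request:
{"method": "arm_command", "body": {
  "rows": [0,0.8,0.05,0,0,0,-1,0,1.6,0.05,0,0,0,-1,0,1.8,0.05,0,0,0,-1]
}}

```text
time: 24.8
ee_pos: [0.5694, 0.2793, 0.1892]
tcp_rot: [-90.0, 0.1, 15.2]
wrist_force: [-0.1, 0.5, -3.9]
opening: 0.0251
```

Request:
{"method": "arm_command", "body": {
  "rows": [0,0.8,0,0,0,0,-1,0,1.6,0,0,0,0,-1,0,2.4,0,0,0,0,-1,0,2.6,0,0,0,0,-1]
}}

```text
time: 25.13
ee_pos: [0.569, 0.2793, 0.1622]
tcp_rot: [-90.0, 0.1, 15.2]
wrist_force: [0.2, -0.2, -4.3]
opening: 0.0253
```

```bash
python3 bx.py
```

```text
box ((566.3916015625, 285.64947509765625), (130.5311279296875, 94.09359741210938), 14.914779663085938)
bridge ((560.112060546875, 307.662109375), (40.143917083740234, 51.22480773925781), 15.616351127624512) 0.07699312249324525 0.07855446316421033
local x -0.288386156895033 far end y 48.50138673518055
shift cm [ 0.    0.46 -0.32] rot [ 0.03 -0.01 -0.13] t 25.18 pos [0.569  0.2793 0.1626] [-90.03   0.13  15.19] F [ 0.31 -0.58 -4.04] M [ 0.003 -0.014 -0.069] op 0.0252
```

Request:
{"method": "arm_command", "body": {
  "rows": [0,0.3,0,0,0,0,-1,0,0.5,0,0,0,0,-1,0,0.65,0,0,0,0,-1,0,0.7,0,0,0,0,-1]
}}

```text
time: 25.52
ee_pos: [0.5695, 0.2795, 0.1573]
tcp_rot: [-90.0, -0.0, 15.2]
wrist_force: [0.4, -0.2, -3.7]
opening: 0.0252
```

Request:
{"method": "arm_command", "body": {
  "rows": [0,0.07,0,0,0,0,-1,0,0.14,0,0,0,0,-1]
}}

```text
time: 25.68
ee_pos: [0.5696, 0.2795, 0.1562]
tcp_rot: [-90.0, -0.0, 15.2]
wrist_force: [1.2, -0.5, -4.1]
opening: 0.0253
```

Request:
{"method": "arm_command", "body": {
  "rows": [0,0.1,0,0,0,0,-1,0,0.15,0,0,0,0,-1,0,0.15,0,0,0,0,-1]
}}

```text
time: 25.93
ee_pos: [0.5695, 0.2795, 0.1544]
tcp_rot: [-90.0, 0.0, 15.2]
wrist_force: [-0.2, 0.2, -3.8]
opening: 0.0254
```

Request:
{"method": "arm_command", "body": {
  "rows": [0,0.05,0,0,0,0,-1,0,0.08,0,0,0,0,-1]
}}

```text
time: 26.1
ee_pos: [0.5695, 0.2795, 0.1539]
tcp_rot: [-90.0, -0.0, 15.2]
wrist_force: [-1.5, -1.1, -0.2]
opening: 0.025
```

Touching the walls. One more nudge, then release.

Request:
{"method": "arm_command", "body": {
  "rows": [0,0.03,0,0,0,0,-1,0,0.03,0,0,0,0,-1]
}}

```text
time: 26.27
ee_pos: [0.5695, 0.2795, 0.1539]
tcp_rot: [-90.0, -0.0, 15.2]
wrist_force: [-1.2, -1.1, 1.0]
opening: 0.025
```

Request:
{"method": "arm_command", "body": {
  "rows": [0,0,0,0,0,0,1,0,0,0,0,0,0,1,0,0,0,0,0,0,1,0,0,0,0,0,0,1,0,0,0,0,0,0,1,0,-1,0,0,0,0,1,0,-4,0,0,0,0,1,0,-8,0,0,0,0,1,0,-12,0,0,0,0,1,0,-14,0,0,0,0,1,0,-14,0,0,0,0,1]
}}

```text
time: 27.18
ee_pos: [0.5702, 0.2799, 0.3005]
tcp_rot: [-89.9, -0.5, 15.2]
wrist_force: [0.6, -0.3, 1.3]
opening: 0.0852
```

```bash
python3 - <<'E'
from h import *
for n in ("scene","wrist"):
    c=imaging.camera(n); W=cloud(c); z=W[...,2]
    cv2.imwrite(f"pics/{n}9.png",c["pixels"])
    for nm,x,y in (("box",.5694,.2776),("rack",.466,-.24)):
        near=np.hypot(W[...,0]-x,W[...,1]-y)<.06
        m=near&(z>.122)&(z<.14)
        if m.sum()>50: print(n,nm,rect(W[m]),np.percentile(z[m],[5,50,95]))
        m=near&(z>.064)&(z<.076)
        if m.sum()>50: print("  bridge z",np.percentile(z[m],[5,50,95]),rect(W[m]))
go(.4,.2,.3,0)
E
```

```text
bridge z [0.06478658 0.06781549 0.07365814] ((571.0997924804688, 275.8431396484375), (43.35715866088867, 112.94029998779297), 14.833077430725098)
scene rack ((467.69232177734375, -242.0132598876953), (26.903440475463867, 35.7431526184082), 3.055595636367798) [0.12331094 0.12768324 0.13054917]
  bridge z [0.06509569 0.06810606 0.07220928] ((466.95135498046875, -241.0060272216797), (45.25577163696289, 109.56327056884766), 0.6226744055747986)
wrist box ((568.2254638671875, 281.0047912597656), (25.784868240356445, 33.748409271240234), 15.824628829956055) [0.12535804 0.12831364 0.12956277]
  bridge z [0.06744846 0.06864012 0.06982492] ((568.5437622070312, 280.30029296875), (40.088897705078125, 108.14257049560547), 15.517276763916016)
shift cm [-18.47  -0.55  -3.24] rot [-0.05 15.19  0.14] t 27.28 pos [0.5698 0.2797 0.295 ] [-89.97  -0.14  15.19] F [ 0.3  -0.57 -0.54] M [-0.047 -0.038  0.011] op 0.0856
```

View pics/wrist9.png

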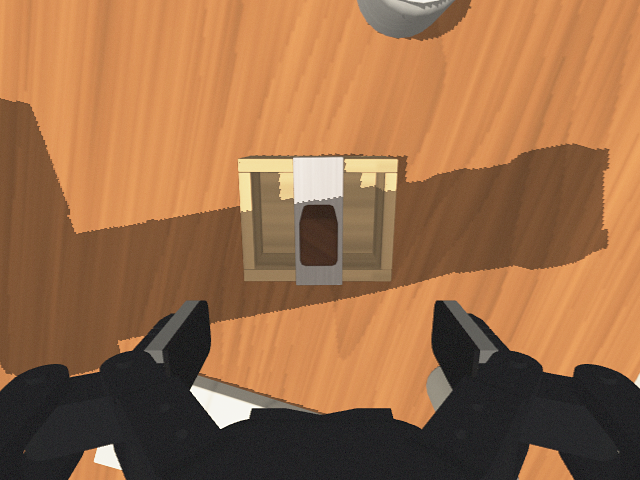

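View pics/scene9.png

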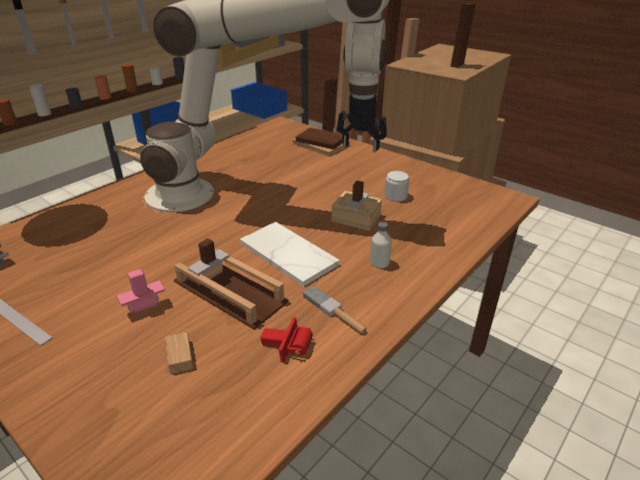

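Both rollers hang level: handle tops at 0.128 m, bridges centred across the box walls ((318,220) in the wrist view) and across the rack rails. The bystanders look unmoved. Handing in.

```bash
python3 -c "
from h import *
print(bot.job_done())"
```

```text
the job is handed in; nothing more can be done
None
```

I tried both rollers on the slab. The one that runs true is back on the rack, the one that lifts is in the plywood box, and I have handed the job in at about 27 s of the 72 s. The hand-in gives no verdict, so the results below are my own measurements.

- **True roller (the one nearer the robot on the rack):** I rolled it about 160 mm in one pass, roughly 8.8 rad. The height stayed constant and the force at about 4–7 N, so it runs true. It hangs on the rack where it was.
- **Lifting roller (the far one):** I rolled it about 152 mm in one pass, roughly 8.4 rad. The height followed a clear wave of about ±2 mm that repeated after one turn. I adjusted the tool height as it rolled, and no reading went above about 10.5 N. It now hangs in the box.
- **Last checks:** Both handle tops are at 0.128 m and both bridge tops at 0.068 m, as they should be when hanging. In the wrist view the lifting roller is within about 1 mm of the box centre. The gripper is open and clear of everything, and the bystanders look unmoved.
- **Disagreements:** The wrist and top cameras differed by 2–3 mm on where the box is, so I aimed between them, and the bridge went in without touching. A sideways force of up to about 5 N built up while rolling the second roller, and about 3 N with the first. I think this came from a slight yaw mismatch, and it did no visible harm.
- **Not measured directly:** The turn angles come from the distance rolled, because the roll joints cannot be read.

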